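# Unlock the cam and dock the battery module

## Task

Dock the battery module: with a fingertip, push the hand lever round until the cam plate is at its low point (lever square to the rails, pointing outward from the side of the cradle), and only then push the sled forward along its rails by its rear plate until it is fully home. Grasp and lift nothing: the module stays lying in the sled and the cam stays low. Leave the meter, the screwdriver and the spray can where they are.

Things in the scene. Friction and masses are not known exactly. Their poses are not given: they have to be found in the camera images.
- cradle: Fixed steel base plate on the bench, 400 x 220 x 12 mm; origin at the centre of its underside. Its x axis is the docking direction (the sled's forward), along its rails; z is up. In its frame (mm) a black connector block stands at x 13 to 59, y 2 to 44, up to z 46; the cam's pivot is at x 90, y -60.
- cam (a joint): Cam angle in rad, anticlockwise from above positive, travel -0.9 to 2.6. 0 is the low point: the lever then points along the cradle's -y axis (outward); at other angles it is turned from there by this angle. Starts at 1.6 to 2.3, to be turned clockwise to 0. No stop or detent at 0; dry friction of 0.3 Nm (about 4 N at the lever) keeps it wherever it is left.
- cam_pivot (a point): Point on the cam's upright pivot axis at half the lever's height, 65 mm above the bench. The cam is a dark half-moon plate, 12 mm thick, reaching 52 mm from the axis on its high side and 16 mm on the cut-away side, which faces the sled's roller at the low point. The sled gets fully home only within about 0.4 rad of that.
- lever_spot (a point): Point on the centre line of the hand lever, 70 mm from the pivot, at half its height, 65 mm above the bench. The lever is a flat aluminium bar on the cam, 12 mm thick, 30 mm tall (50 to 80 mm above the bench); it reaches 85 mm from the pivot this way, 15 mm the other. It is pushed on its flat side.
- sled (a joint): Travel of the sled along the cradle's x axis, in m: 0 at the start, 0.038 fully home at its end stop. With the cam in the way the sled stops after about 5 to 11 mm, when the roller (20 mm across, on an arm at its front) meets the cam. Dry friction of 4 N, no spring: it stays where it is left.
- push_plate (a point): Centre of the rear face of the sled's upright rear plate, which moves with the sled; 54 mm above the bench. The plate is 80 mm wide along the cradle's y axis and stands from 20 to 88 mm above the bench; its rear face looks along the cradle's -x axis. Sled: aluminium tray 124 x 94 mm with walls up to 50 mm above the bench.
- module: Loose grey battery module, 110 x 80 x 50 mm, 0.7 kg, with a black bar handle on top up to 77 mm above its underside; origin at the centre of its underside, which rests in the sled 24 mm above the bench, 3 mm of play on each side. It is not to be grasped or lifted.
- meter: Bystander: loose black hand meter lying flat, 140 x 75 x 38 mm, origin at the centre of its underside, beside the cradle.
- driver: Bystander: loose screwdriver lying on the bench, about 200 mm long, up to 35 mm thick, across the cradle's forward end.
- spray: Bystander: loose upright spray can, 56 mm across, 150 mm tall, origin at the centre of its underside, beside the cradle.

How it is judged:
By the outcome, as a careful person would: the job done as asked, in the order asked, and still so for the second after the job is handed in, with the robot touching nothing.
It also fails if it takes over 64 s, if anything falls off the work surface, if the arm or the gripper's body presses on something with over 40 N, if the wrist force passes 120 N, or if a joint passes its speed limit or range.

## Robot

A 7-joint arm with a two-finger parallel gripper is mounted at the origin on the work surface. World frame = base frame: x ahead of the robot, y to its left, z up, the work surface at z = 0. Lengths are in m, angles in rad, forces in N, time in s.
With the tool pointing down it reaches from about 0.425 to 0.925 m from the base axis. Payload 6.8 kg.
Tool frame: the origin (TCP) lies at the very end of the fingers, on their centre line; the grasp point (between the pads) lies 19 mm behind it; x points along the fingers, y is the direction in which the jaws open and shut, and the axes are right-handed (so a half turn about x gives the same grasp; the last joint's range is limited). The gripper opens to 85 mm and grips with 20 to 120 N. Pads are 22 mm wide; open, the fingers measure 114 mm over their backs; the gripper's body (76 mm by 85 mm) begins 54 mm behind the grasp point. The pads swing forward as they close: fully open they stand 13 mm farther back than shut.
Start: joints at [-1.456, 0.477, 0.022, 1.555, -0.011, 1.109, -0.083], TCP at [0.149, 0.658, 0.231] pointing down, gripper open.
Joint ranges: [-2.96, 2.96], [-0.34, 2.1], [-1.41, 1.46], [0.24, 2.44], [-1.37, 4.51], [0.17, 1.92], [-2.96, 2.96]. Speed limits (rad/s): [2.39, 2.39, 3.14, 3.14, 3.14, 3.14, 3.14].

## Interface

Orientations are given as a rotation vector (axis times angle).
In Python, from rig import manip gives the robot as it stands.
- The arm moves only by the tool send_rows, never from a script. Its argument "increments" is one flat list of numbers, 5 for each row, row after row: the shift along the tool's x, y, z in m, then the turn about the tool's x in rad, then the closure in counts, from 0 (fully open) to 255 (shut). In form: [tx, ty, tz, roll, jaw, tx, ty, tz, roll, jaw, ...]. A call has 1 to 5 rows; each row shifts and turns the commanded pose from where the row before left it, along the tool's axes as they then stand; what a row does not reach is not made up. A row lasts 1/10 s, in which the tool goes at most 50 mm and 8.59 degrees, less where a joint would pass 70% of its speed; a pose out of reach is approached as far as the arm can. A call is refused whole if a number of a shift passes 0.05 or a number of a turn 0.15, either way. A call with a gripper value outside its range is refused whole. The fingers move at their own pace and stop on an object; "grip_force" is the grip in N (left out, the last holds). Time passes only in rows, so rows that do not move let the fingers close. It gives the time, the measured TCP pose, the force and the opening at its end, in the units of the state.
- manip.read_state(): the state, without advancing time (a new reading comes with each control period).
- manip.capture(name): name is "side" or "top"; returns a dict with "img" (420x560x3 uint8, red, green, blue), "intrinsics" (3x3 intrinsics, pixels), "xyz" and "rotation" of the camera in the world. Camera axes: x right, y down, z forward; pixel columns grow to the right and rows downward; lengths in m; the calibration is good to about 2 mm. A picture is of the moment at which its call begins. There is no depth.
- manip.sign_off(): hands the job in, once; it reports no verdict.
Trained networks look in a picture, given as the dict that the camera call returned (one of the last four; its "shot" number tells which), for a name from the list of things; names that differ only in an ending like _2 or _b are one class to them, and where a whole thing is asked for, a point or a joint stands for the part that bears it (a point fixed in the world has none). Each returns a list of dicts, best first, with "confidence" (0 to 1); they miss things now and then, are a little off and sometimes report something else, mostly with a low value. They report only what shows in the picture. A call takes as long as a camera call.
- manip.trace(name, picture): "region" (420x560 bool, what is visible of it) and "pixel" ([column, row] in pixels, amid what is visible of it).
- manip.mark_of(name, picture): "pixel" ([column, row] in pixels: a listed point, or the origin of a listed thing).
The state is a dict: "t": time; "qpos": joint angles; "qvel": joint speeds; "joint_efforts": joint torques, N m; "eef_pos": TCP position; "ee_rot": TCP orientation; "wrist_force": force on the tool from outside, world axes, zero at the start; "wrist_torque": the same for the moment, N m; "finger_gap": finger opening in m.
Only numpy, scipy, OpenCV 4.12 (cv2) and the standard library are available. Lean on these libraries where they do the work, as an engineer would, in place of code of your own. Each camera call takes 0.05 s, during which the arm holds its last target.

## Working session

There is one attempt and no reset: what is moved stays moved. The work goes in short steps, Python scripts to look and compute and a tool call to move; the robot and the scene stay as the last step left them, time stands still between calls to the robot, and variables do not carry over. Pictures are saved under pics/ and viewed, and the job is handed in when it is done.

Besides the shell and the picture viewer there is one more tool, called after ">>>" as a command line: name --argument value ..., lists and objects as JSON in quotes. send_rows: Moves the arm, as the interface text tells. Its arguments: {"type":"object","properties":{"increments":{"type":"array","items":{"type":"number"}},"grip_force":{"type":"number"}},"required":["increments"]}

```bash
ls; mkdir -p pics; cat > h.py <<'E'
import numpy as np, cv2
from rig import manip
def ray(c,px):
    K=np.array(c["intrinsics"]);R=np.array(c["rotation"])
    if R.shape!=(3,3): R=cv2.Rodrigues(R.astype(float))[0]
    d=R@np.linalg.inv(K)@np.array([px[0],px[1],1.]); return np.array(c["xyz"]),d
def atz(c,px,z):
    o,d=ray(c,px); return o+d*(z-o[2])/d[2]
def tri(a,pa,b,pb):
    o1,d1=ray(a,pa);o2,d2=ray(b,pb)
    s=np.linalg.lstsq(np.c_[d1,-d2],o2-o1,rcond=None)[0]
    p,q=o1+s[0]*d1,o2+s[1]*d2
    return (p+q)/2,np.linalg.norm(p-q)
def proj(c,X):
    K=np.array(c["intrinsics"]);R=np.array(c["rotation"])
    if R.shape!=(3,3): R=cv2.Rodrigues(R.astype(float))[0]
    v=K@R.T@(np.array(X)-c["xyz"]); return v[:2]/v[2]
def save(c,n): cv2.imwrite(f"pics/{n}.png",c["img"][:,:,::-1])
E
python3 - <<'E'
from h import *
np.set_printoptions(precision=4,suppress=True)
t=manip.capture("top");s=manip.capture("side")
save(t,"t0");save(s,"s0")
print(t["xyz"],t["rotation"],s["xyz"])
for n in ["cradle","cam_pivot","lever_spot","push_plate","module","meter","driver","spray"]:
    a=manip.mark_of(n,t)[:2];b=manip.mark_of(n,s)[:2]
    print(n,[(np.round(x["pixel"],1),round(x["confidence"],2)) for x in a],[(np.round(x["pixel"],1),round(x["confidence"],2)) for x in b])
    if a and b: print("   ",*tri(t,a[0]["pixel"],s,b[0]["pixel"]))
st=manip.read_state();print(st)
E
```

```text
pics
[0.4685 0.0372 0.9174] [-2.1547  2.0959 -0.1901] [ 0.3282 -0.611   0.5941]
cradle [(array([297.4, 277.1]), 0.95)] []
cam_pivot [(array([266.4, 234.6]), 0.55)] [(array([254.6, 214.9]), 0.59)]
    [0.569  0.0611 0.0668] 0.004401557458602648
lever_spot [(array([234.3, 234.4]), 0.77)] [(array([243.7, 196.4]), 0.69)]
    [0.569  0.1318 0.0689] 0.0009382279381747144
push_plate [(array([368.6, 288.6]), 0.6)] [(array([242. , 315.4]), 0.97)]
    [ 0.4581 -0.1678  0.0539] 0.0026702689646171166
module [(array([336.1, 280.4]), 0.73), (array([197.4, 246.6]), 0.56)] [(array([239.7, 299.8]), 0.91)]
    [ 0.4747 -0.102   0.0167] 0.0017006404745670842
meter [(array([335.9, 203.8]), 0.75)] [(array([331.2, 276.8]), 0.63), (array([253.9, 214.5]), 0.35)]
    [ 0.6596 -0.1044  0.0014] 0.0011084910531848884
driver [] [(array([224.2, 204.4]), 0.64)]
spray [(array([387.6, 206.9]), 0.61)] [(array([365.6, 326.8]), 0.61), (array([241.6, 319.2]), 0.35)]
    [ 0.6565 -0.2313 -0.0028] 0.0016255421588808998
{'t': 0.9, 'qpos': array([-1.4561,  0.4769,  0.0224,  1.5554, -0.0115,  1.1093, -0.0831]), 'qvel': array([ 0.0003, -0.0003, -0.0003, -0.0002,  0.0021,  0.0018,  0.0008]), 'joint_efforts': array([  0.0006, -59.6308,   1.6073, -28.1547,   0.0127,   0.0014,
        -0.    ]), 'eef_pos': array([0.1492, 0.6583, 0.2313]), 'ee_rot': array([ 0.175 ,  1.5637, -0.1749]), 'wrist_force': array([ 0.9463, -0.336 , -0.3515]), 'wrist_torque': array([-0.0467, -0.0243, -0.0391]), 'finger_gap': 0.08531576520566814}
```

View pics/t0.png

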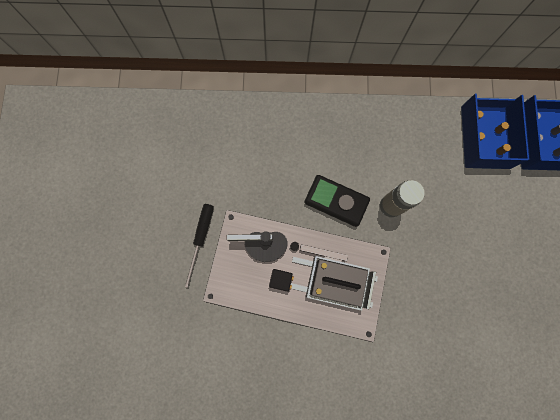

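View pics/s0.png

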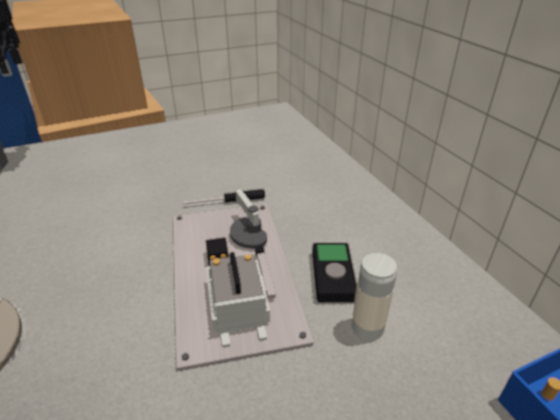

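```bash
python3 - <<'E'
import numpy as np,cv2
R=cv2.Rodrigues(np.array([0.175,1.5637,-0.1749]))[0];print(R.round(3))
E
```

```text
[[ 0.     0.221  0.975]
 [ 0.     0.975 -0.221]
 [-1.     0.    -0.   ]]
```

Top view: lever from pivot (266,236) to about (228,237), pointing +y; the sled is at the right with its rear plate at (370,290). The meter, the can and the driver are clear of the path. Next I'll refine the cradle frame and cam angle.

```bash
cat >> h.py <<'E'
def frame(c):
    r=manip.trace("cradle",c)[0]["region"].astype(np.uint8)
    pts=cv2.findNonZero(r); h=cv2.convexHull(pts)[:,0]
    w=np.array([atz(c,p,0.012)[:2] for p in h])
    (cx,cy),(a,b),ang=cv2.minAreaRect((w*1000).astype(np.float32))
    box=cv2.boxPoints(((cx,cy),(a,b),ang))/1000
    e=[box[1]-box[0],box[2]-box[1]]
    l=max(e,key=np.linalg.norm); l=l/np.linalg.norm(l); l=l*np.sign(l[1])
    return np.array([cx,cy])/1000,l,np.array([-l[1],l[0]]),(a,b)
E
python3 - <<'E'
from h import *
np.set_printoptions(precision=4,suppress=True)
t=manip.capture("top")
c,x,y,sz=frame(t);print(c,x,y,sz)
for h in [(230.5,217),(383.5,252),(369,334),(210.5,296.5)]: print(atz(t,h,0.012))
print("pivot pred",c+.09*x-.06*y)
for n in ["cam_pivot","lever_spot","push_plate"]:
    m=manip.mark_of(n,t)
    p=atz(t,m[0]["pixel"],.054 if n=="push_plate" else .065);d=p[:2]-c;print(n,p,"cradle frame",d@x,d@y)
m=manip.trace("lever_spot",t);r=m[0]["region"];print(m[0]["pixel"],r.sum(),m[0]["confidence"])
o=t["img"].copy();o[r]=[255,0,0];
cv2.imwrite("pics/lev.png",cv2.resize(np.hstack([t["img"][190:330,180:400],o[190:330,180:400]])[:,:,::-1],None,fx=1.8,fy=1.8))
E
```

```text
[ 0.4875 -0.0125] [0.2032 0.9791] [-0.9791  0.2032] (403.22406005859375, 226.83184814453125)
[0.6177 0.1491 0.012 ]
[ 0.5443 -0.2144  0.012 ]
[ 0.3581 -0.1773  0.012 ]
[0.431  0.1861 0.012 ]
pivot pred [0.5646 0.0634]
cam_pivot [0.5697 0.0663 0.065 ] cradle frame 0.09384040767081872 -0.06443249678402882
lever_spot [0.5685 0.1419 0.065 ] cradle frame 0.16762051863735714 -0.047902438059745395
push_plate [ 0.4618 -0.1703  0.054 ] cradle frame -0.15971579581194079 -0.006909128817837149
[265.3, 242.2] 1207 0.58
```

View pics/lev.png

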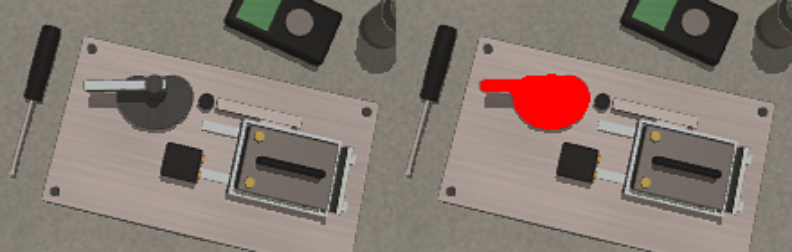

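Lever heading is about 90° and the cradle's x axis is at about (0.198, 0.980), so the cam angle is about 1.78 rad. Approaching with the gripper closed, high up.

>>> send_rows --increments '[0,-0.027,0.0305,0,255,0,-0.027,0.0305,0,255,0,-0.027,0.0305,0,255,0,-0.027,0.0305,0,255,0,-0.027,0.0305,0,255]'

```text
t: 1.7
eef_pos: [0.2689, 0.4916, 0.2315]
ee_rot: [0.175, 1.564, -0.175]
wrist_force: [-0.2, 0.1, -0.0]
finger_gap: 0.0121
```

>>> send_rows --increments '[0,-0.027,0.0305,0,255,0,-0.027,0.0305,0,255,0,-0.027,0.0305,0,255,0,-0.027,0.0305,0,255,0,-0.027,0.0305,0,255]'

```text
t: 2.2
eef_pos: [0.3878, 0.3262, 0.2316]
ee_rot: [0.175, 1.563, -0.174]
wrist_force: [0.2, 0.7, 0.0]
finger_gap: 0.0
```

>>> send_rows --increments '[0,-0.027,0.0305,0,255,0,-0.027,0.0305,0,255,0,-0.027,0.0305,0,255,0,-0.027,0.0305,0,255,0,-0.027,0.0305,0,255]'

```text
t: 2.7
eef_pos: [0.5067, 0.1609, 0.2316]
ee_rot: [0.175, 1.563, -0.174]
wrist_force: [0.9, 1.1, 0.5]
finger_gap: 0.0004
```

>>> send_rows --increments '[0,-0.027,0.0305,0,255,0,0,0,-0.11,255,0,0,0,-0.11,255,0,0,0,0,255]'

```text
t: 3.1
eef_pos: [0.5298, 0.1288, 0.2314]
ee_rot: [0.002, 1.571, -0.002]
wrist_force: [-0.3, 0.3, -0.3]
finger_gap: 0.0001
```

>>> send_rows --increments '[0.034,0,0,0,255,0.034,0,0,0,255,0.034,0,0,0,255,0.034,0,0,0,255,0.034,0,0,0,255]'

```text
t: 3.6
eef_pos: [0.5297, 0.1297, 0.0603]
ee_rot: [0.004, 1.57, -0.004]
wrist_force: [-0.3, 0.2, -0.6]
finger_gap: -0.0001
```

```bash
python3 - <<'E'
from h import *
t=manip.capture("top");s=manip.capture("side")
o=np.hstack([t["img"][190:330,180:320],s["img"][150:290,180:320]])
cv2.imwrite("pics/a1.png",cv2.resize(o[:,:,::-1],None,fx=2.8,fy=2.8))
E
```

```text
(no output)
```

View pics/a1.png

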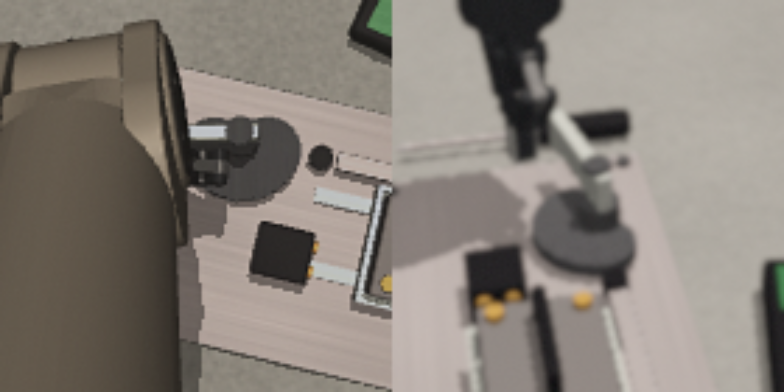

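>>> send_rows --increments '[0,0,0.01,0,255,0,0,0.009,0,255,0,0.0014,0.0066,0.1,255,0,0.0014,0.0066,0.1,255,0,0.0014,0.0066,0.1,255]'

```text
t: 4.2
eef_pos: [0.5685, 0.1314, 0.0627]
ee_rot: [0.242, 1.559, -0.241]
wrist_force: [-5.1, -1.5, -0.5]
finger_gap: 0.0001
```

>>> send_rows --increments '[0,0.0014,0.0066,0.1,255,0,0.0014,0.0066,0.1,255,0,0.0014,0.0066,0.1,255,0,0.0014,0.0066,0.1,255,0,0.0014,0.0066,0.1,255]'

```text
t: 4.7
eef_pos: [0.6005, 0.1226, 0.0627]
ee_rot: [0.631, 1.479, -0.63]
wrist_force: [-5.3, 1.0, -1.4]
finger_gap: 0.0002
```

```bash
python3 - <<'E'
from h import *
st=manip.read_state();R=cv2.Rodrigues(st["ee_rot"])[0]
d=st["eef_pos"][:2]-[.565,.063];print(st["eef_pos"],R.round(3)[:2,1:],d@R[:2,1],d@R[:2,2])
t=manip.capture("top");s=manip.capture("side")
o=np.hstack([t["img"][190:330,180:320],s["img"][150:290,180:320]])
cv2.imwrite("pics/a2.png",cv2.resize(o[:,:,::-1],None,fx=2.8,fy=2.8))
E
```

```text
[0.60050707 0.12260663 0.06271791] [[ 0.722  0.692]
 [ 0.692 -0.722]] 0.06687928289783611 -0.018462403520696925
```

View pics/a2.png

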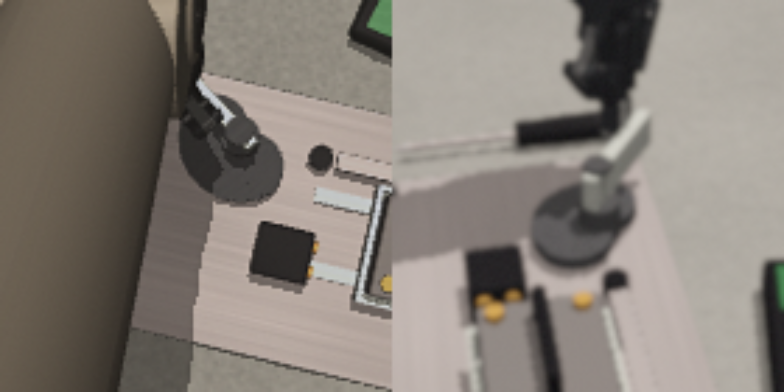

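>>> send_rows --increments '[0,0.0014,0.0066,0.1,255,0,0.0014,0.0066,0.1,255,0,0.0014,0.0066,0.1,255,0,0.0014,0.0066,0.1,255,0,0.0014,0.0066,0.1,255]'

```text
t: 5.3
eef_pos: [0.6245, 0.0998, 0.0626]
ee_rot: [1.012, 1.326, -1.008]
wrist_force: [-4.1, 2.3, 1.2]
finger_gap: 0.0001
```

>>> send_rows --increments '[0,0.0014,0.0066,0.1,255,0,0.0014,0.0066,0.1,255,0,0.0014,0.0066,0.1,255,0,0.0007,0.0033,0.05,255,0,0,0,0,255]'

```text
t: 5.8
eef_pos: [0.6334, 0.0772, 0.0626]
ee_rot: [1.27, 1.171, -1.265]
wrist_force: [-1.0, 3.3, 0.1]
finger_gap: -0.0
```

```bash
python3 - <<'E'
from h import *
st=manip.read_state();R=cv2.Rodrigues(st["ee_rot"])[0]
d=st["eef_pos"][:2]-[.565,.063];print(st["eef_pos"],R.round(3)[:2,1:],d@R[:2,1],d@R[:2,2],st["qpos"])
t=manip.capture("top");s=manip.capture("side")
o=np.hstack([t["img"][190:330,180:320],s["img"][150:290,180:320]])
cv2.imwrite("pics/a3.png",cv2.resize(o[:,:,::-1],None,fx=2.8,fy=2.8))
for c in(t,s):
  for n in ["cam_pivot","lever_spot"]:
    m=manip.mark_of(n,c)[:2]; print(n,[(q["pixel"],q["confidence"],atz(c,q["pixel"],.065)) for q in m])
E
```

```text
[0.63338711 0.07717171 0.0626147 ] [[ 0.997 -0.079]
 [-0.079 -0.997]] 0.06705090674417294 -0.019539079657380456 [-0.67135827  0.70649038  0.64988355  1.80822043 -0.56980598  0.81963675
  0.18470424]
cam_pivot [([264.5, 234.0], 0.74, array([0.57263261, 0.06483569, 0.065     ]))]
lever_spot [([266.6, 203.4], 0.75, array([0.64239675, 0.0623733 , 0.065     ]))]
cam_pivot [([253.1, 216.7], 0.9, array([0.5625695 , 0.05905358, 0.065     ]))]
lever_spot [([287.3, 206.5], 0.58, array([0.64231792, 0.06367541, 0.065     ]))]
```

View pics/a3.png

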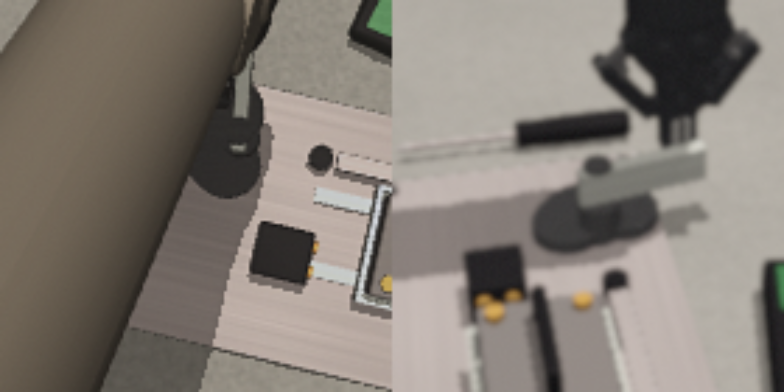

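>>> send_rows --increments '[0,0.001,0.004,0.06,255,0,0.001,0.004,0.06,255,0,0,0,0,255]'

```text
t: 6.4
eef_pos: [0.6344, 0.0671, 0.062]
ee_rot: [1.358, 1.105, -1.355]
wrist_force: [1.8, 3.7, 1.7]
finger_gap: 0.0003
```

>>> send_rows --increments '[0,0,-0.02,0,255,0,0,-0.02,0,255,-0.04,0,0,0,255,-0.04,0,0,0,255,-0.04,0,0,0,255]'

```text
t: 6.9
eef_pos: [0.6406, 0.1051, 0.182]
ee_rot: [1.353, 1.106, -1.358]
wrist_force: [0.8, 0.7, 0.6]
finger_gap: 0.0003
```

```bash
python3 - <<'E'
from h import *
st=manip.read_state();R=cv2.Rodrigues(st["ee_rot"])[0]
print(st["eef_pos"],R.round(3)[:2,1:])
t=manip.capture("top");s=manip.capture("side")
o=np.hstack([t["img"][190:330,180:320],s["img"][150:290,180:320]])
cv2.imwrite("pics/a4.png",cv2.resize(o[:,:,::-1],None,fx=2.8,fy=2.8))
P=[]
for n in ["cam_pivot","lever_spot","push_plate"]:
    m=[manip.mark_of(n,c)[:1] for c in(t,s)]
    for c,q in zip((t,s),m):
        if q: print(n,q[0]["pixel"],q[0]["confidence"],atz(c,q[0]["pixel"],.065))
    if all(m): print(tri(t,m[0][0]["pixel"],s,m[1][0]["pixel"]))
E
```

```text
[0.64055517 0.1050852  0.18203687] [[ 0.98 -0.2 ]
 [-0.2  -0.98]]
cam_pivot [266.0, 234.9] 0.9 [0.57070751 0.06142556 0.065     ]
cam_pivot [253.0, 213.1] 0.92 [0.5668534  0.07088567 0.065     ]
(array([0.56694257, 0.06199795, 0.07162803]), np.float64(0.0060963225551418174))
lever_spot [269.5, 204.7] 0.82 [0.6395785 0.0557197 0.065    ]
lever_spot [287.2, 210.0] 0.63 [0.63682616 0.05216336 0.065     ]
(array([0.63944781, 0.0560099 , 0.06189189]), np.float64(0.0015467856608681397))
push_plate [368.0, 288.2] 0.94 [ 0.4603302  -0.16413371  0.065     ]
push_plate [241.4, 315.0] 0.77 [ 0.45353884 -0.1755025   0.065     ]
(array([ 0.45825812, -0.16638283,  0.05345434]), np.float64(0.00403302421280602))
```

View pics/a4.png

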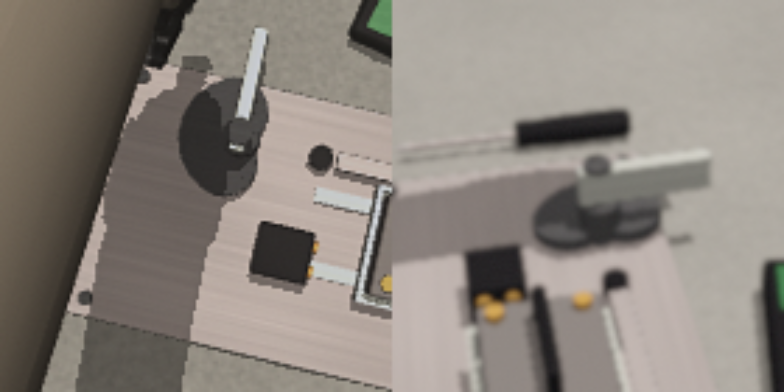

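Lever is square to the rails within about 2° (lever from (265,241) to (273,201) px). Now moving high over the module to behind the rear plate.

>>> send_rows --increments '[0,-0.0125,0.034,0,255,0,-0.0125,0.034,0,255,0,-0.0125,0.034,0,255,0,-0.0125,0.034,0,255,0,-0.0125,0.034,0,255]'

```text
t: 7.8
eef_pos: [0.5443, -0.0485, 0.1803]
ee_rot: [1.355, 1.108, -1.358]
wrist_force: [0.1, 0.6, 0.6]
finger_gap: 0.0001
```

>>> send_rows --increments '[0,-0.0125,0.034,0,255,0,-0.0125,0.034,0,255,0,-0.0125,0.034,0,255,0,-0.0125,0.034,0,255,0,-0.0125,0.034,0,255]'

```text
t: 8.3
eef_pos: [0.449, -0.2023, 0.1806]
ee_rot: [1.355, 1.108, -1.357]
wrist_force: [0.4, -0.9, 0.3]
finger_gap: -0.0
```

>>> send_rows --increments '[0,0,0,0,255,0.03,0,0,0,255,0.03,0,0,0,255,0.03,0,0,0,255,0.02,0,0,0,255]'

```text
t: 8.8
eef_pos: [0.4493, -0.2004, 0.0687]
ee_rot: [1.354, 1.11, -1.359]
wrist_force: [-0.4, 0.3, 0.2]
finger_gap: -0.0002
```

```bash
python3 - <<'E'
from h import *
t=manip.capture("top");s=manip.capture("side")
o=np.hstack([t["img"][190:330,180:400],s["img"][180:320+0,150:370]])
o=np.hstack([t["img"][180:380,210:410],s["img"][180:380,150:350]])
cv2.imwrite("pics/a5.png",cv2.resize(o[:,:,::-1],None,fx=2,fy=2))
E
```

```text
(no output)
```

View pics/a5.png

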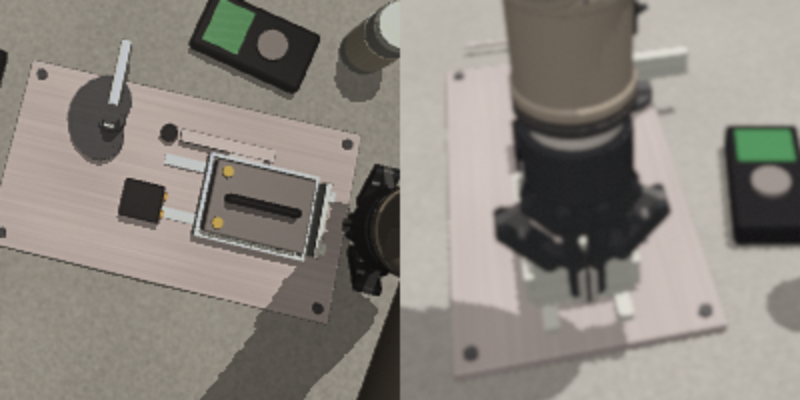

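>>> send_rows --increments '[0.012,0,0,0,255,0,0,-0.008,0,255,0,0,-0.008,0,255,0,0,-0.004,0,255,0,0,-0.004,0,255]'

```text
t: 9.4
eef_pos: [0.4559, -0.1779, 0.0599]
ee_rot: [1.356, 1.105, -1.355]
wrist_force: [-0.0, -4.5, -0.2]
finger_gap: 0.0001
```

>>> send_rows --increments '[0,0,-0.005,0,255,0,0,-0.005,0,255,0,0,-0.005,0,255,0,0,-0.005,0,255,0,0,-0.003,0,255]'

```text
t: 9.9
eef_pos: [0.4604, -0.1548, 0.0594]
ee_rot: [1.357, 1.107, -1.356]
wrist_force: [0.1, -3.7, 3.1]
finger_gap: 0.0
```

>>> send_rows --increments '[0,0,-0.003,0,255,0,0,-0.003,0,255,0,0,-0.002,0,255,0,0,-0.002,0,255]'

```text
t: 10.3
eef_pos: [0.4622, -0.1454, 0.0593]
ee_rot: [1.357, 1.106, -1.356]
wrist_force: [1.1, -4.5, 1.6]
finger_gap: 0.0004
```

>>> send_rows --increments '[0,0,-0.002,0,255,0,0,-0.001,0,255,0,0,0,0,255]'

```text
t: 10.6
eef_pos: [0.4627, -0.1423, 0.0592]
ee_rot: [1.356, 1.107, -1.356]
wrist_force: [1.1, -4.5, 1.2]
finger_gap: 0.0002
```

>>> send_rows --increments '[0,0,-0.001,0,255,0,0,-0.001,0,255,0,0,0,0,255]'

```text
t: 10.9
eef_pos: [0.4626, -0.1423, 0.0593]
ee_rot: [1.356, 1.104, -1.358]
wrist_force: [0.6, -9.7, -0.6]
finger_gap: 0.0004
```

>>> send_rows --increments '[0,0,-0.001,0,255,0,0,-0.001,0,255,0,0,0,0,255]'

```text
t: 11.2
eef_pos: [0.4626, -0.1423, 0.0593]
ee_rot: [1.355, 1.101, -1.36]
wrist_force: [-0.6, -14.8, -2.4]
finger_gap: -0.0002
```

>>> send_rows --increments '[0,0,-0.002,0,255,0,0,0,0,255]'

```text
t: 11.4
eef_pos: [0.4627, -0.1422, 0.0594]
ee_rot: [1.355, 1.097, -1.362]
wrist_force: [-0.4, -19.6, -2.4]
finger_gap: -0.0
```

>>> send_rows --increments '[0,0,0.01,0,255,0,0,0.02,0,255,0,0,0.02,0,255,-0.04,0,0,0,255,-0.04,0,0,0,255]'

```text
t: 11.9
eef_pos: [0.4515, -0.185, 0.139]
ee_rot: [1.356, 1.112, -1.361]
wrist_force: [0.6, 0.3, 1.1]
finger_gap: 0.0002
```

>>> send_rows --increments '[-0.04,0,0,0,255,0,0,0.03,0,255,0,0,0.03,0,255,0,0,0,0,255]'

```text
t: 12.3
eef_pos: [0.4402, -0.2463, 0.1796]
ee_rot: [1.359, 1.106, -1.359]
wrist_force: [-0.6, -0.4, -0.6]
finger_gap: 0.0001
```

```bash
python3 - <<'E'
from h import *
np.set_printoptions(precision=4,suppress=True)
t=manip.capture("top");s=manip.capture("side")
o=np.hstack([t["img"][180:380,180:380],s["img"][180:380,150:350]])
cv2.imwrite("pics/a6.png",cv2.resize(o[:,:,::-1],None,fx=2,fy=2))
for n in ["cam_pivot","lever_spot","push_plate","module","meter","spray","driver"]:
    m=[manip.mark_of(n,c)[:1] for c in(t,s)]
    print(n,[(q[0]["pixel"],q[0]["confidence"]) for q in m if q])
    if all(m): print(tri(t,m[0][0]["pixel"],s,m[1][0]["pixel"]))
E
```

```text
cam_pivot [([264.2, 237.5], 0.6)]
lever_spot [([271.4, 204.4], 0.84), ([289.6, 213.5], 0.51)]
(array([0.6424, 0.0516, 0.0545]), np.float64(0.0001727378715927719))
push_plate [([353.6, 284.2], 0.88), ([234.1, 270.5], 0.48)]
(array([ 0.4653, -0.123 ,  0.1112]), np.float64(0.005608719572029689))
module [([318.2, 277.4], 0.64), ([235.5, 281.7], 0.68)]
(array([ 0.4808, -0.0604,  0.0208]), np.float64(0.0006507665425302635))
meter [([336.7, 200.2], 0.95), ([331.9, 276.4], 0.91)]
(array([ 0.6649, -0.105 ,  0.0021]), np.float64(0.006248932970219437))
spray [([390.5, 208.1], 0.95), ([365.3, 328.0], 0.85)]
(array([ 0.6522, -0.2366,  0.0023]), np.float64(0.0007474534798821985))
driver [([198.3, 242.0], 0.56)]
```

View pics/a6.png

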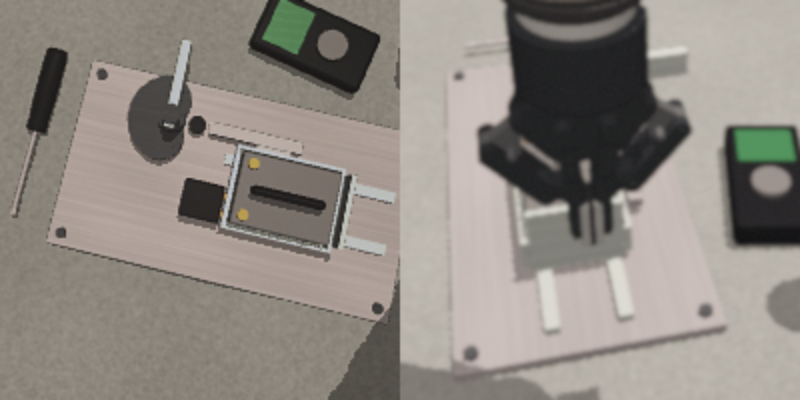

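```bash
python3 - <<'E'
from h import *
t=manip.capture("top")
g=t["img"].astype(int);m=(g.min(2)>150)
m[:198]=0;m[232:]=0;m[:,:262]=0;m[:,278:]=0
v,u=np.nonzero(m);print(len(u))
w=np.array([atz(t,(a,b),.08)[:2] for a,b in zip(u,v)])
vx,vy,_,_=cv2.fitLine((w*1000).astype(np.float32),cv2.DIST_L2,0,.01,.01).ravel()
print("heading",np.degrees(np.arctan(vy/vx)), w.min(0),w.max(0))
c,x,y,_=frame(t); print("target",np.degrees(np.arctan2(-y[1],-y[0])))
E
```

```text
180
heading -3.2561436 [0.57738921 0.03714167] [0.64751743 0.06566363]
target -11.8284855
```

```bash
python3 - <<'E'
from h import *
t=manip.capture("top")
g=t["img"].astype(int)
m=((g.min(2)>150)&(g.max(2)-g.min(2)<22)).astype(np.uint8)
n,l,s,_=cv2.connectedComponentsWithStats(m[195:236,258:284])
i=max(range(1,n),key=lambda k:s[k,4]); print(s)
v,u=np.nonzero(l==i);u=u+258;v=v+195
w=np.array([atz(t,(a,b),.08)[:2] for a,b in zip(u,v)])
vx,vy,_,_=cv2.fitLine((w*1000).astype(np.float32),cv2.DIST_L2,0,.01,.01).ravel()
print("heading",np.degrees(np.arctan(vy/vx)), w.min(0),w.max(0))
o=t["img"].copy();o[v,u]=[255,0,0]
cv2.imwrite("pics/fit.png",cv2.resize(np.hstack([t["img"][190:250,240:300],o[190:250,240:300]])[:,:,::-1],None,fx=6,fy=6,interpolation=0))
h=[atz(t,p,.012)[:2] for p in [(230.5,217),(383.5,252),(369,334),(210.5,296.5)]]
E
```

```text
[[  0   0  26  41 894]
 [  6   5  12  33 152]
 [ 15  26   1   1   1]
 [ 17  26   1   1   1]
 [ 19  27   1   1   1]
 [ 21  27   1   1   1]
 [ 20  28   6   4   9]
 [ 21  34   1   2   2]
 [ 23  35   1   1   1]
 [ 25  35   1   1   1]
 [ 17  39   2   2   2]
 [ 24  40   1   1   1]]
heading -10.312937 [0.57542349 0.04340964] [0.64751743 0.06566363]
```

View pics/fit.png

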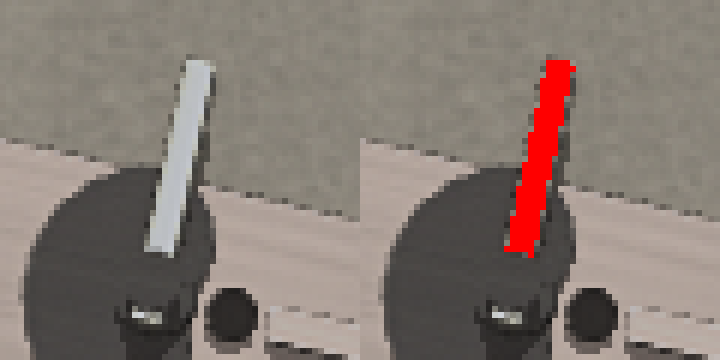

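The line fit puts the lever at -10.3°, against a target of -11.4° to -11.8°. That is within about 0.03 rad. The sled is home and the arm is clear, so I'm handing in.

```bash
python3 - <<'E'
from h import *
print(manip.sign_off(), manip.read_state()["wrist_force"])
E
```

```text
the job is handed in; nothing more can be done
the job is handed in; nothing more can be done
```

The battery module is docked. I turned the cam to its low point first, then pushed the sled home, and handed the job in at about 12.5 s with the arm clear of everything.

- **Cam:** I pushed the lever clockwise from about 1.78 rad with the closed fingertips. A final line fit puts it at -10.3°, against -11.4° to -11.8° for square to the rails. That is within about 0.03 rad of the low point.
- **Sled:** I pushed it by the rear plate for about 37 mm, until it stopped. Pressing harder, up to about 20 N, did not move it further. The top view shows the sled up against the connector block.
- **Bystanders:** The meter, spray can and screwdriver look unmoved in the pictures. The meter and can were measured within 5–7 mm of their first positions, which is about the error of those measurements.
- **Doubtful check:** After docking, the two cameras disagreed on the rear plate point (a height of 111 mm instead of 54 mm). The gripper partly hid the plate from the side camera, so I relied on the top view and the hard stop instead.

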